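Put together the calibration kit in its carrier

ROBOT

A 7-joint arm with a two-finger parallel gripper is mounted at the origin on a cart in front of the work surface, level with it; the furniture and walls round the work are solid. World frame = base frame: x ahead of the robot, y to its left, z up, the work surface at z = 0. Lengths are in m, angles in rad, forces in N, time in s.
With the tool pointing down it reaches from about 0.4 to 0.85 m from the base axis. Payload 10.4 kg.
Tool frame: the origin (TCP) lies on the front face of the gripper's body, between the roots of the fingers; the fingertips stand 73 mm ahead of it and the grasp point (between the pads) lies 54 mm ahead of it; z points along the fingers, y is the line along which they close (so a half turn about z gives the same grasp; the last joint's range is limited). The gripper opens to 85 mm and grips with 20 to 120 N. Pads are 22 mm wide; open, the fingers measure 114 mm over their backs; the gripper's body (76 mm by 85 mm) begins 54 mm behind the grasp point. The pads swing forward as they close: fully open they stand 13 mm farther back than shut.
Start: joints at [1.171, 0.332, -0.065, 1.46, 0.022, 1.35, -0.088], TCP at [0.23, -0.581, 0.304] pointing down, gripper open.
Joint ranges: [-2.6, 2.6], [-0.5, 2.12], [-1.47, 1.34], [0.16, 2.42], [-1.27, 4.41], [0.06, 2.06], [-2.6, 2.6]. Speed limits (rad/s): [2.22, 2.22, 2.79, 2.79, 3.14, 3.14, 3.14].

INTERFACE

Orientations are given as a unit quaternion [x, y, z, w].
In Python, from workcell import manip gives the robot as it stands.
- The arm moves only by the shell command python3 -m jog 'ROWS' [FORCE]. ROWS is JSON, a list of rows, each an object with "grip": the gripper command: -1 is fully open, 1 is shut, values between are in proportion; "slide": the shift along the tool's x, y, z in cm, a list of three; "yaw": the turn about the tool's z in rad. A call has 1 to 8 rows; each row shifts and turns the commanded pose from where the row before left it, along the tool's axes as they then stand; what a row does not reach is not made up. A row lasts 1/10 s, in which the tool goes at most 50 mm and 8.59 degrees, less where a joint would pass 70% of its speed; a pose out of reach is approached as far as the arm can. A call with a gripper value outside its range is refused whole. The fingers move at their own pace and stop on an object; FORCE is the grip in N (left out, the last holds). Time passes only in rows, so rows that do not move let the fingers close. It gives the time, the measured TCP pose, the force, the opening and the grip force at its end, in the units of the state.
- manip.get_obs(): the state, without advancing time (a new reading comes with each control period).
- manip.camera(name): name is "side" or "top" or "wrist"; returns the picture (480x640x3 uint8, blue, green, red); there is no depth.
- manip.calibration(name): a dict with "vfov" (degrees; the focal length in pixels is half the picture's height over the tangent of half this angle, whatever the lens; pixels are square), "cx", "cy" (the principal point, pixels), "camera_from_world" (4x4, takes a point from world to camera coordinates). Camera axes: x right, y down, z forward; pixel columns grow to the right and rows downward; lengths in m; the calibration is good to about 2 mm. The wrist camera is an equidistant fisheye: a pixel r from the principal point sees the ray r / f radians off the axis. A picture is of the moment at which its call begins: read the wrist's pose just before it. calibration takes no time and is no camera call; for the wrist camera it gives the pose at the moment of the call.
- manip.hand_in(): hands the job in; it is judged then, once.
Trained networks look in the newest picture that a camera, given by its name, has taken for a name from the list of things; names that differ only in an ending like _2 or _b are one class to them, and where a whole thing is asked for, a point or a joint stands for the part that bears it (a point fixed in the world has none). Each returns a list of dicts, best first, with "conf" (0 to 1); they miss things now and then, are a little off and sometimes report something else, mostly with a low value. They report only what shows in the picture. A call takes as long as a camera call. They do not tell look-alikes from the thing itself.
- manip.masks_of(thing, camera): "region" (480x640 bool, what is visible of it) and "centre" ([column, row] in pixels, amid what is visible of it).
The state is a dict: "clock": time; "joint_pos": joint angles; "joint_velocities": joint speeds; "tau": joint torques, N m; "position": TCP position; "ee_rot": TCP orientation; "ft_force": force on the tool from outside, world axes, zero at the start; "torque": the same for the moment, N m; "grip_width": opening from 0.0 (shut) to 1.0 (fully open); "grasp_force": force on a finger pad.
Only numpy, scipy, OpenCV 4.12 (cv2) and the standard library are available. Lean on these libraries where they do the work, as an engineer would, in place of code of your own. Each camera call takes 0.05 s, during which the arm holds its last target. There are 200 camera calls.

TASK

Put together the calibration kit in the white carrier tray: stand the red-, blue- and purple-capped vials upright on the floor of the round wells of their own colours, and the white bottle upright in the grey rectangular pocket, its long side along the pocket's long side. The yellow-capped vial and the brown bottle do not belong to the kit: leave them standing where they are.

Things in the scene. Friction and masses are not known exactly. Their poses are not given: they have to be found in the camera images.
- vial_red: amber glass calibrator vial with a white collar and a red cap, standing upright: 22 mm diameter, 45 mm high in all (grip the amber/white part, which is solid to 35 mm above the base). Origin: centre of its underside; z up along the vial, any yaw is the same.
- vial_blue: amber glass calibrator vial with a white collar and a blue cap, standing upright: 22 mm diameter, 45 mm high in all (grip the amber/white part, which is solid to 35 mm above the base). Origin: centre of its underside; z up along the vial, any yaw is the same.
- vial_purple: amber glass calibrator vial with a white collar and a purple cap, standing upright: 22 mm diameter, 45 mm high in all (grip the amber/white part, which is solid to 35 mm above the base). Origin: centre of its underside; z up along the vial, any yaw is the same.
- vial_yellow: amber glass calibrator vial with a white collar and a yellow cap, standing upright: 22 mm diameter, 45 mm high in all (grip the amber/white part, which is solid to 35 mm above the base). Origin: centre of its underside; z up along the vial, any yaw is the same. It does not belong to the kit: stays where it is.
- bottle_white: flat-sided white plastic reagent bottle with a blue screw cap, standing upright: 35 mm (its x) by 58 mm (its y), body 62 mm high, 78 mm with the 24 mm cap, which is centred 8 mm towards its -y side. Grip it across the 35 mm. Origin: centre of its underside; z up.
- bottle_brown: flat-sided brown plastic reagent bottle with a green screw cap, standing upright: 35 mm (its x) by 58 mm (its y), body 62 mm high, 78 mm with the 24 mm cap, which is centred 8 mm towards its -y side. Grip it across the 35 mm. Origin: centre of its underside; z up. It does not belong to the kit: stays where it is.
- well_red: red round well fixed in the low white carrier tray (tray 180 x 200 mm, floor 4 mm thick, rim 12 mm high). The well is an open-topped dish 49 mm across with a flat floor 3 mm above its own underside (7 mm above the bench) and a lip 40 mm across inside, 7 mm high (11 mm above the bench). Origin: centre of its underside, 4 mm above the bench; z up. The four places (three wells, one pocket) sit in a two-by-two block 82 mm by 94 mm apart; which stands where changes.
- well_blue: blue round well fixed in the low white carrier tray (tray 180 x 200 mm, floor 4 mm thick, rim 12 mm high). The well is an open-topped dish 49 mm across with a flat floor 3 mm above its own underside (7 mm above the bench) and a lip 40 mm across inside, 7 mm high (11 mm above the bench). Origin: centre of its underside, 4 mm above the bench; z up. The four places (three wells, one pocket) sit in a two-by-two block 82 mm by 94 mm apart; which stands where changes.
- well_purple: purple round well fixed in the low white carrier tray (tray 180 x 200 mm, floor 4 mm thick, rim 12 mm high). The well is an open-topped dish 49 mm across with a flat floor 3 mm above its own underside (7 mm above the bench) and a lip 40 mm across inside, 7 mm high (11 mm above the bench). Origin: centre of its underside, 4 mm above the bench; z up. The four places (three wells, one pocket) sit in a two-by-two block 82 mm by 94 mm apart; which stands where changes.
- pocket: grey rectangular pocket fixed in the same white carrier tray: inside 53 mm (its x) by 76 mm (its y), flat floor 4 mm above its own underside (8 mm above the bench), walls 4 mm thick and 7 mm high (11 mm above the bench). Origin: centre of its underside, 4 mm above the bench; z up. The bottle stands in it with its 58 mm side along the pocket's y, cap end either way.
Not all that is in view belongs to the job. Leave any pink look-alike of the vial_blue alone.

How it is judged:
At the end, for the whole second after the job is handed in: each red, blue, purple vial upright (7 deg) on the floor of its colour's well, within 10.5 mm of centre; white bottle upright on the pocket floor, within 13 mm of centre and 0.25 rad of square; all at rest; yellow vial and brown bottle upright within 15 mm of their start (horizontal distance between vial_red and well_red below 0.0105 m and z of vial_red in the frame of well_red between 0 and 0.006 m and angle between each of vial_red, vial_blue, vial_purple, bottle_white, vial_yellow, bottle_brown's own z axis and vertical below 0.12 rad and linear speed of each of vial_red, vial_blue, vial_purple, bottle_white, vial_yellow, bottle_brown below 0.02 m/s and angular speed of each of vial_red, vial_blue, vial_purple, bottle_white, vial_yellow, bottle_brown below 0.2 rad/s and horizontal distance between vial_blue and well_blue below 0.0105 m and z of vial_blue in the frame of well_blue between 0 and 0.006 m and horizontal distance between vial_purple and well_purple below 0.0105 m and z of vial_purple in the frame of well_purple between 0 and 0.006 m and horizontal distance between bottle_white and pocket below 0.013 m and angle between the y axis of bottle_white and the y axis of pocket, either way round below 0.25 rad and z of bottle_white in the frame of pocket between 0.001 and 0.007 m and distance of each of vial_yellow, bottle_brown from where it was at the start of the episode below 0.015 m); the robot touches nothing.
It fails at once if vial yellow, which does not belong to the kit, is moved more than 15 mm or tipped (distance of vial_yellow from where it was at the start of the episode above 0.015 m or angle between vial_yellow's own z axis and vertical above 0.3 rad).
It fails at once if bottle brown, which does not belong to the kit, is moved more than 15 mm or tipped (distance of bottle_brown from where it was at the start of the episode above 0.015 m or angle between bottle_brown's own z axis and vertical above 0.3 rad).
It also fails if it takes over 109 s, if anything falls off the work surface, if the arm or the gripper's body presses on something with over 40 N, if the wrist force passes 120 N, or if a joint passes its speed limit or range.

## Working session

There is one attempt and no reset: what is moved stays moved. The work goes in short steps, Python scripts to look and compute and a shell command to move; the robot and the scene stay as the last step left them, time stands still between calls to the robot, and variables do not carry over. Pictures are saved under pics/ and viewed, at most 14 in all, crops included, and the job is handed in when it is done.

```bash
mkdir -p pics; ls; python3 - <<'E'
from workcell import manip
import cv2
for n in("top","side"):
    cv2.imwrite(f"pics/{n}0.png",manip.camera(n))
    c=manip.calibration(n);print(n,c)
o=manip.get_obs();print(o)
E
```

```text
pics
top {'vfov': 45.95539690514744, 'cx': 310.9047152201448, 'cy': 242.32565504152868, 'camera_from_world': array([[ 0.01017121, -0.99984012,  0.01470618,  0.0386415 ],
       [-0.98278089, -0.012709  , -0.1843372 ,  0.49666043],
       [ 0.18449463, -0.01257802, -0.98275303,  1.23671886],
       [ 0.        ,  0.        ,  0.        ,  1.        ]])}
side {'vfov': 56.70946270225303, 'cx': 319.1632349678329, 'cy': 234.20994745300803, 'camera_from_world': array([[ 0.99061019, -0.13515625, -0.02059686, -0.45932753],
       [-0.0876623 , -0.51231865, -0.85430962,  0.09657408],
       [ 0.10491313,  0.84809338, -0.51935619,  0.84682306],
       [ 0.        ,  0.        ,  0.        ,  1.        ]])}
{'clock': 0.1, 'joint_pos': array([ 1.17141979,  0.33282896, -0.06468   ,  1.46083612,  0.02158768,
        1.34990078, -0.08849048]), 'joint_velocities': array([ 0.00078667, -0.00148735,  0.00099244, -0.00262028, -0.00131334,
       -0.00100501,  0.00015844]), 'tau': array([ 1.56114911e-03, -6.26750994e+01,  4.94184438e-02, -3.92428708e+01,
        1.63106422e-02,  6.94705668e-03,  4.85651839e-06]), 'position': array([ 0.22986046, -0.58094372,  0.30319284]), 'ee_rot': array([ 9.82306524e-01,  1.87279161e-01, -1.44734843e-04, -6.22645717e-04]), 'ft_force': array([ 0.121593  , -0.22573349,  0.15177801]), 'torque': array([0.05703392, 0.05832431, 0.00218209]), 'grasp_force': 0.0, 'grip_width': 1.0031658362513451}
```

View pics/top0.png

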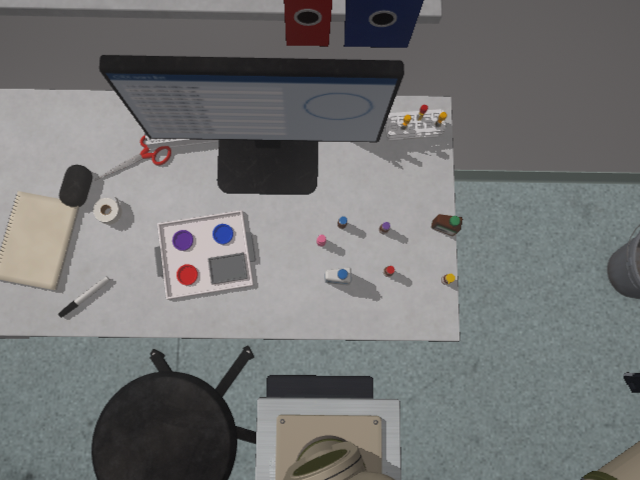

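View pics/side0.png

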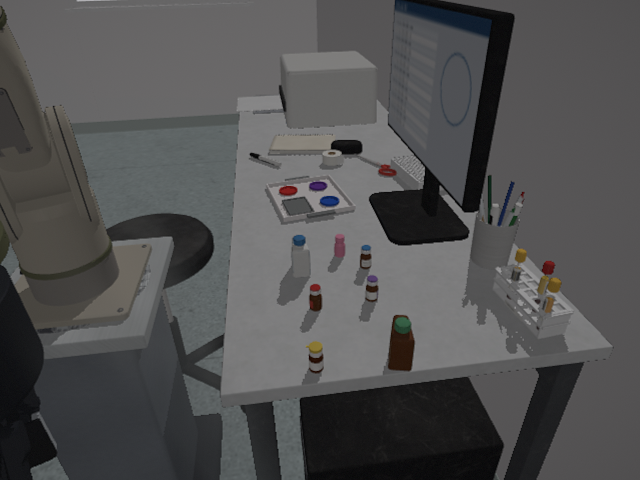

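Top picture: blue vial at (342,222), purple (385,228), red (390,271), yellow (449,279), white bottle (340,275) and brown bottle (447,223). The wells are purple (183,240), blue (223,234) and red (187,275), with the pocket at (229,269). There are two candidates for vial_blue: (342,222) has a blue cap on amber glass, which fits; (321,240) is pink all over, so it is the look-alike. I'll confirm this in a crop and measure.

```bash
cat > h.py <<'E'
import numpy as np,cv2
from workcell import manip
def ray(cam,p,cal=None):
    c=cal or manip.calibration(cam);f=240/np.tan(np.radians(c["vfov"]/2))
    u=np.array([p[0]-c["cx"],p[1]-c["cy"]])/f
    if cam=="wrist":
        t=np.linalg.norm(u);d=np.r_[u/max(t,1e-9)*np.sin(t),np.cos(t)]
    else: d=np.r_[u,1]
    T=np.linalg.inv(c["camera_from_world"]);return T[:3,3],T[:3,:3]@d
def at(cam,p,z,cal=None):
    o,d=ray(cam,p,cal);return (o+d*(z-o[2])/d[2])[:2]
def blob(img,near,hue,rad=14,smin=110,vmin=50):
    h=cv2.cvtColor(img,cv2.COLOR_BGR2HSV).astype(int)
    d=np.abs((h[...,0]-hue+90)%180-90)
    m=((d<10)&(h[...,1]>smin)&(h[...,2]>vmin))
    yy,xx=np.mgrid[:480,:640];m&=(np.hypot(xx-near[0],yy-near[1])<rad)
    return np.r_[xx[m].mean(),yy[m].mean(),m.sum()] if m.any() else None
E
python3 - <<'E'
from h import *
np.set_printoptions(precision=4,suppress=True)
t=cv2.imread("pics/top0.png");s=cv2.imread("pics/side0.png")
def hue(img,p): return cv2.cvtColor(img,cv2.COLOR_BGR2HSV)[p[1],p[0]]
for n,p,q in(("blue",(342,221),(366,249)),("purple",(385,227),(372,280)),("red",(390,270),(315,289)),("yellow",(449,278),(316,347)),("wcap",(343,274),(299,240)),("bcap",(456,221),(403,324))):
    z=.042 if n[1:]!="cap" else .075
    for c,im,pp in(("top",t,p),("side",s,q)):
        hv=hue(im,pp);b=blob(im,pp,int(hv[0]),rad=9 if c=="top" else 11,smin=max(60,hv[1]-70),vmin=30)
        print(n,c,hv,b,at(c,b[:2],z if c=="top" else z-.003))
for n,p in(("purple",(183,240)),("blue",(223,234)),("red",(187,275))):
    hv=hue(t,p);b=blob(t,p,int(hv[0]),rad=18);print("well",n,hv,b,at("top",b[:2],.008))
for c in("top","side"):
  manip.camera(c)
  for n,z in(("pocket",.010),("bottle_white",.062),("bottle_brown",.062)):
    r=manip.masks_of(n,c)
    for k in r[:2]:
        cs=max(cv2.findContours(k["region"].astype(np.uint8),0,1)[0],key=cv2.contourArea)
        w=np.array([at(c,p,z) for p in cs[:,0]],np.float32)
        print(n,c,round(k["conf"],2),k["centre"],cv2.minAreaRect(w*1000))
cv2.imwrite("pics/crop0.png",cv2.resize(t[195:305,145:475],None,fx=2.4,fy=2.4,interpolation=cv2.INTER_CUBIC))
E
```

```text
blue top [106 163 149] [342.913 220.     46.   ] [ 0.5499 -0.0285]
blue side [105 169  98] [365.6    247.1714  35.    ] [ 0.5531 -0.0205]
purple top [135 113 136] [385.766  225.4468  47.    ] [ 0.5385 -0.1267]
purple side [135 107  95] [371.8824 278.4118  51.    ] [ 0.5415 -0.1207]
red top [  0 185 160] [389.8679 269.3585  53.    ] [ 0.4371 -0.1346]
red side [  0 183 110] [314.6379 287.2414  58.    ] [ 0.439  -0.1293]
yellow top [ 23 221 186] [449.8594 277.6875  64.    ] [ 0.4198 -0.2698]
yellow side [ 24 159 135] [314.8162 346.9559 136.    ] [ 0.4217 -0.2674]
wcap top [106 161 147] [342.28   273.6667  75.    ] [ 0.4217 -0.0248]
wcap side [105 144  90] [298.6991 239.9027 113.    ] [ 0.4231 -0.0248]
bcap top [ 70 126 117] [454.3    220.4625  80.    ] [ 0.5447 -0.2757]
bcap side [ 72 109  91] [402.3084 324.9206 214.    ] [ 0.5467 -0.2768]
well purple [134 150 136] [182.3131 239.6645 313.    ] [0.5057 0.3434]
well blue [114 186 162] [222.4193 233.3571 322.    ] [0.5219 0.2508]
well red [  0 194 180] [186.7122 274.2355 344.    ] [0.4249 0.3291]
pocket top 0.87 [227.2, 267.3] ((441.160827
[... 221 characters left out ...]
24719)
bottle_brown top 0.97 [445.0, 225.3] ((540.0508422851562, -259.00482177734375), (68.67085266113281, 48.683963775634766), 76.81233215332031)
bottle_brown top 0.71 [222.9, 235.7] ((509.66497802734375, 243.7618865966797), (45.882911682128906, 44.69217300415039), 2.052241086959839)
pocket side 0.83 [299.0, 204.5] ((442.4541320800781, 233.3469696044922), (62.44075393676758, 96.54222869873047), 11.949329376220703)
bottle_white side 0.64 [299.2, 260.3] ((422.48272705078125, -59.1988525390625), (137.82492065429688, 34.44508743286133), 87.20995330810547)
bottle_brown side 0.57 [399.3, 345.2] ((540.4615478515625, -296.96466064453125), (108.66048431396484, 33.748809814453125), 71.92400360107422)
```

View pics/crop0.png

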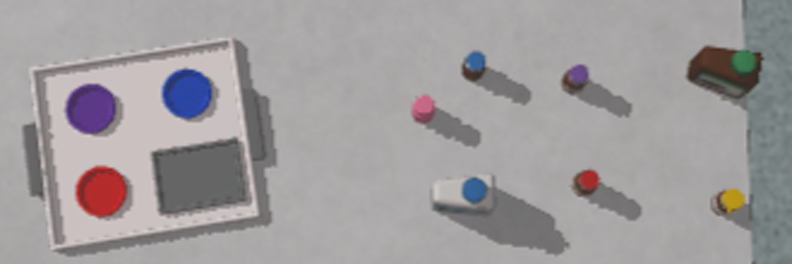

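The crop confirms it: the blue-on-amber vial at crop (474,62) is vial_blue, and the solid pink one at (423,108) is the look-alike. Tray yaw is about 0.174 rad. First I'll turn the tool so its y axis lies along world +x.

```bash
python3 -m jog '[{"grip":-1,"slide":[0,0,0],"yaw":-0.149},{"grip":-1,"slide":[0,0,0],"yaw":-0.149},{"grip":-1,"slide":[0,0,0],"yaw":-0.149},{"grip":-1,"slide":[0,0,0],"yaw":-0.149},{"grip":-1,"slide":[0,0,0],"yaw":-0.149},{"grip":-1,"slide":[0,0,0],"yaw":-0.149},{"grip":-1,"slide":[0,0,0],"yaw":-0.149},{"grip":-1,"slide":[0,0,0],"yaw":-0.149}]' 40
python3 - <<'E'
from h import *
from scipy.optimize import lsq_linear
for a,b in(((383,140),(480,207)),((148,140),(386,135))):
    o,d=ray("top",a);p,e=ray("side",b)
    s=np.linalg.lstsq(np.c_[d,-e],p-o,rcond=None)[0];print(o+d*s[0],p+e*s[1])
print(at("top",(321,240),.042),at("top",(317,193),.01),at("top",(219,193),.01))
E
```

```text
clock: 1.3
position: [0.2299, -0.5812, 0.304]
ee_rot: [0.706, 0.709, -0.0, 0.0]
ft_force: [-0.3, 1.1, 0.8]
grip_width: 1.002
grasp_force: 0.0
[ 0.7025056  -0.10723458  0.15156122] [ 0.72276593 -0.11368844  0.16027002]
[0.70915726 0.40779189 0.11279935] [0.70520855 0.40848467 0.11151348]
[0.50259216 0.02140402] [0.62202267 0.03067646] [0.61871446 0.26233387]
```

```bash
python3 -m jog '[{"grip":-1,"slide":[4.4,2,0],"yaw":0},{"grip":-1,"slide":[4.4,2,0],"yaw":0},{"grip":-1,"slide":[4.4,2,0],"yaw":0},{"grip":-1,"slide":[4.4,2,0],"yaw":0},{"grip":-1,"slide":[4.4,2,0],"yaw":0},{"grip":-1,"slide":[4.4,2,0],"yaw":0},{"grip":-1,"slide":[4.4,2,0],"yaw":0},{"grip":-1,"slide":[4.4,2,0],"yaw":0}]'
python3 -m jog '[{"grip":-1,"slide":[3,1.5,1],"yaw":0},{"grip":-1,"slide":[3,1.5,3],"yaw":0},{"grip":-1,"slide":[1,0.5,3],"yaw":0},{"grip":-1,"slide":[0,0,0],"yaw":0},{"grip":-1,"slide":[0,0,0],"yaw":0},{"grip":-1,"slide":[0,0,0],"yaw":0}]'
python3 - <<'E'
from h import *
c=manip.calibration("wrist");im=manip.camera("wrist");cv2.imwrite("pics/w1.png",im)
print(manip.get_obs()["position"],c)
import pickle;pickle.dump(c,open("w1.pkl","wb"))
E
```

```text
clock: 2.1
position: [0.3911, -0.2276, 0.3042]
ee_rot: [0.708, 0.706, -0.0, 0.001]
ft_force: [0.6, -1.2, -0.9]
grip_width: 1.002
grasp_force: 0.0
clock: 2.7
position: [0.4261, -0.1608, 0.2354]
ee_rot: [0.708, 0.706, 0.0, 0.001]
ft_force: [-0.3, 0.4, 0.2]
grip_width: 1.0
grasp_force: 0.0
[ 0.42614537 -0.16080281  0.23539007] {'vfov': 65.70646984690485, 'cx': 312.3689743683889, 'cy': 245.7686611863326, 'camera_from_world': array([[ 9.99988718e-01, -4.70121650e-03,  6.79338743e-04,
        -4.26041156e-01],
       [-4.71602183e-03, -9.65532649e-01,  2.60239242e-01,
        -1.68040670e-01],
       [-5.67517283e-04, -2.60239510e-01, -9.65543927e-01,
         2.70303138e-01],
       [ 0.00000000e+00,  0.00000000e+00,  0.00000000e+00,
         1.00000000e+00]])}
```

View pics/w1.png

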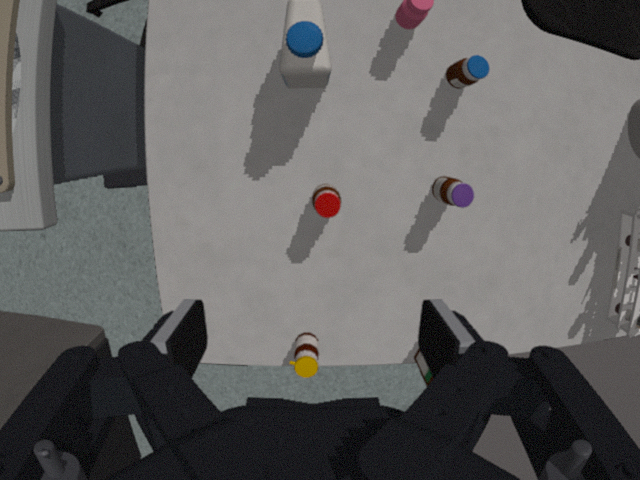

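The wrist view shows the red cap at (327,203), purple (460,194), blue (477,67), white bottle cap (304,39), yellow (306,365) and the pink one at (413,12). Refining positions from it.

```bash
python3 - <<'E'
from h import *;import pickle
np.set_printoptions(precision=4,suppress=True)
c=pickle.load(open("w1.pkl","rb"));im=cv2.imread("pics/w1.png")
for n,p,z in(("red",(327,203),.043),("purple",(460,194),.043),("blue",(477,67),.043),("yel",(306,365),.043),("wcap",(304,39),.075)):
    hv=cv2.cvtColor(im,cv2.COLOR_BGR2HSV)[p[1],p[0]]
    b=blob(im,p,int(hv[0]),rad=20,smin=max(70,hv[1]-70),vmin=50);print(n,b,at("wrist",b[:2],z,c))
print("bottle body corners z=.062", [at("wrist",p,.062,c) for p in((283,78),(330,76),(290,5),(322,5))], "base near edge",[at("wrist",p,0,c) for p in((284,86),(329,85))])
E
```

```text
red [327.151  204.4267 457.    ] [ 0.4359 -0.1341]
purple [462.1864 194.8615 397.    ] [ 0.5376 -0.1256]
blue [477.7212  66.4048 373.    ] [ 0.5489 -0.027 ]
yel [305.2057 366.2292 384.    ] [ 0.4188 -0.2683]
wcap [304.0882  38.8096 998.    ] [ 0.4208 -0.0243]
bottle body corners z=.062 [array([ 0.4069, -0.0473]), array([ 0.4371, -0.0463]), array([0.4113, 0.0047]), array([0.4324, 0.0045])] base near edge [array([ 0.4029, -0.0423]), array([ 0.4393, -0.0417])]
```

```bash
python3 -m jog '[{"grip":-1,"slide":[1.4,0.5,1],"yaw":0},{"grip":-1,"slide":[1.3,0.5,3],"yaw":0},{"grip":-1,"slide":[0,0,3],"yaw":0},{"grip":-1,"slide":[0,0,3],"yaw":0},{"grip":-1,"slide":[0,0,2],"yaw":0},{"grip":-1,"slide":[0,0,1],"yaw":0},{"grip":-1,"slide":[0,0,0],"yaw":0},{"grip":-1,"slide":[0,0,0],"yaw":0}]'
```

```text
clock: 3.55
position: [0.4366, -0.1331, 0.1051]
ee_rot: [0.708, 0.706, 0.0, 0.001]
ft_force: [0.6, 0.4, 0.5]
grip_width: 0.998
grasp_force: 0.0
```

```bash
python3 -m jog '[{"grip":-1,"slide":[-0.1,0,1.2],"yaw":0},{"grip":-1,"slide":[0,0,1],"yaw":0},{"grip":1,"slide":[0,0,0],"yaw":0},{"grip":1,"slide":[0,0,0],"yaw":0},{"grip":1,"slide":[0,0,0],"yaw":0},{"grip":1,"slide":[0,0,0],"yaw":0},{"grip":1,"slide":[0,0,0],"yaw":0},{"grip":1,"slide":[0,0,0],"yaw":0}]' 30
python3 -m jog '[{"grip":1,"slide":[0,0,0],"yaw":0},{"grip":1,"slide":[0,0,0],"yaw":0},{"grip":1,"slide":[0,0,-0.5],"yaw":0},{"grip":1,"slide":[0,0,-2],"yaw":0},{"grip":1,"slide":[0,0,-3],"yaw":0},{"grip":1,"slide":[0,0,-3],"yaw":0},{"grip":1,"slide":[0,0,-2],"yaw":0},{"grip":1,"slide":[0,0,-1],"yaw":0}]'
```

```text
clock: 4.35
position: [0.4361, -0.1336, 0.0823]
ee_rot: [0.708, 0.706, 0.0, 0.0]
ft_force: [-0.1, 0.3, 4.2]
grip_width: 0.249
grasp_force: 29.4
clock: 5.15
position: [0.4365, -0.1337, 0.1988]
ee_rot: [0.708, 0.706, 0.0, 0.001]
ft_force: [0.6, -1.1, -0.8]
grip_width: 0.247
grasp_force: 29.4
```

```bash
python3 -m jog '[{"grip":1,"slide":[3,0,0],"yaw":0},{"grip":1,"slide":[4.5,0,0],"yaw":0},{"grip":1,"slide":[4.5,0,0],"yaw":0},{"grip":1,"slide":[4.5,0,0],"yaw":0},{"grip":1,"slide":[4.5,0,0],"yaw":0},{"grip":1,"slide":[4.5,0,0],"yaw":0},{"grip":1,"slide":[3,0,0],"yaw":0},{"grip":1,"slide":[1.5,0,0],"yaw":0}]'
python3 -m jog '[{"grip":1,"slide":[0,0,0],"yaw":0},{"grip":1,"slide":[0,0,0],"yaw":0}]'
python3 - <<'E'
from h import *
np.set_printoptions(precision=4,suppress=True)
c=manip.calibration("wrist");im=manip.camera("wrist");cv2.imwrite("pics/w2.png",im)
import pickle;pickle.dump(c,open("w2.pkl","wb"))
for n in("well_red","well_blue","well_purple","pocket"):
    for k in manip.masks_of(n,"wrist")[:2]:
        cs=max(cv2.findContours(k["region"].astype(np.uint8),0,1)[0],key=cv2.contourArea)
        w=np.array([at("wrist",p,.011,c) for p in cs[:,0]],np.float32)
        print(n,round(k["conf"],2),k["centre"],cv2.minAreaRect(w*1000))
E
```

```text
clock: 5.95
position: [0.4356, 0.1694, 0.1966]
ee_rot: [0.707, 0.708, 0.0, -0.001]
ft_force: [0.5, -0.6, -0.2]
grip_width: 0.244
grasp_force: 29.4
clock: 6.15
position: [0.4362, 0.166, 0.1964]
ee_rot: [0.708, 0.707, -0.0, -0.0]
ft_force: [0.7, -0.3, -0.7]
grip_width: 0.25
grasp_force: 29.4
well_red 0.69 [294.5, 18.9] ((423.0822448730469, 322.5207214355469), (36.69154357910156, 47.09494400024414), 88.60313415527344)
well_blue 0.84 [432.5, 128.1] ((519.34375, 251.5147705078125), (48.019378662109375, 47.11751937866211), 0.5165014863014221)
well_purple 0.69 [408.1, 11.2] ((503.88348388671875, 332.03985595703125), (48.22904968261719, 25.138866424560547), 6.586086273193359)
well_purple 0.46 [294.6, 19.7] ((422.7304382324219, 322.1521911621094), (37.41923904418945, 47.826351165771484), 88.5667953491211)
pocket 0.69 [317.4, 141.4] ((439.4318542480469, 237.604248046875), (61.24480056762695, 83.9239501953125), 9.985934257507324)
```

View pics/w2.png

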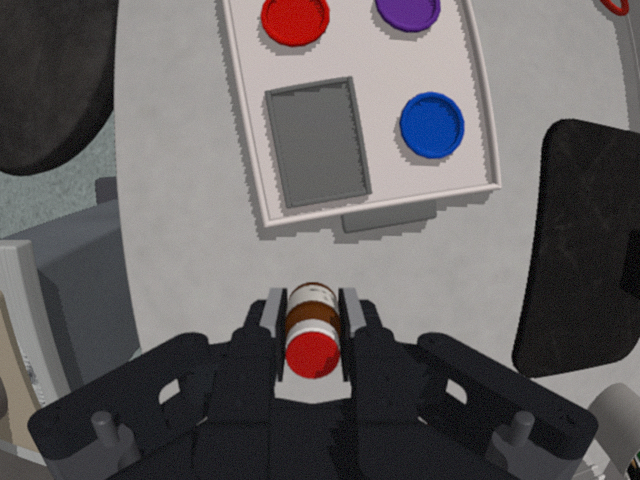

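Wrist view: the red vial is held upright at (313,335). The pocket is at (317,141), blue well (432,126) and red well (295,19), and all agree with the top view to about 2 mm. Moving on to place it.

```bash
python3 -m jog '[{"grip":1,"slide":[2.5,-0.3,0],"yaw":0},{"grip":1,"slide":[4,-0.3,0],"yaw":0},{"grip":1,"slide":[4,-0.3,0],"yaw":0},{"grip":1,"slide":[3.5,-0.3,0],"yaw":0},{"grip":1,"slide":[2.2,0,1],"yaw":0},{"grip":1,"slide":[0,0,2.5],"yaw":0},{"grip":1,"slide":[0,0,2.5],"yaw":0},{"grip":1,"slide":[0,0,1],"yaw":0}]'
python3 -m jog '[{"grip":1,"slide":[0,0,0],"yaw":0},{"grip":1,"slide":[0,0,0],"yaw":0}]'
```

```text
clock: 7.2
position: [0.4243, 0.3273, 0.1247]
ee_rot: [0.708, 0.706, -0.002, -0.0]
ft_force: [-0.3, -1.2, -0.5]
grip_width: 0.25
grasp_force: 29.4
clock: 7.4
position: [0.4253, 0.3285, 0.1278]
ee_rot: [0.708, 0.706, 0.0, 0.0]
ft_force: [0.3, 0.4, 0.5]
grip_width: 0.245
grasp_force: 29.4
```

```bash
python3 -m jog '[{"grip":1,"slide":[0.1,-0.1,1.5],"yaw":0},{"grip":1,"slide":[0,0,1],"yaw":0},{"grip":1,"slide":[0,0,0.7],"yaw":0},{"grip":1,"slide":[0,0,0.4],"yaw":0},{"grip":1,"slide":[0,0,0.2],"yaw":0},{"grip":1,"slide":[0,0,0],"yaw":0},{"grip":1,"slide":[0,0,0],"yaw":0},{"grip":1,"slide":[0,0,0],"yaw":0}]'
```

```text
clock: 8.2
position: [0.4238, 0.3296, 0.0893]
ee_rot: [0.708, 0.706, -0.0, 0.0]
ft_force: [-1.9, -2.5, 5.3]
grip_width: 0.249
grasp_force: 29.9
```

Seated with light contact. Releasing, then up and towards purple.

```bash
python3 -m jog '[{"grip":0.2,"slide":[0,0,0],"yaw":0},{"grip":0,"slide":[0,0,0],"yaw":0},{"grip":-0.2,"slide":[0,0,0],"yaw":0},{"grip":-0.2,"slide":[0,0,0],"yaw":0},{"grip":-0.2,"slide":[0,0,-1],"yaw":0},{"grip":-0.2,"slide":[0,0,-3],"yaw":0},{"grip":-0.2,"slide":[0,0,-4],"yaw":0},{"grip":-0.2,"slide":[0,0,-2],"yaw":0}]'
python3 -m jog '[{"grip":-1,"slide":[-3,0.5,0],"yaw":0},{"grip":-1,"slide":[-4.6,1,0],"yaw":0},{"grip":-1,"slide":[-4.6,1,0],"yaw":0},{"grip":-1,"slide":[-4.6,1.5,0],"yaw":0},{"grip":-1,"slide":[-4.6,1.5,0],"yaw":0},{"grip":-1,"slide":[-4.6,1.5,0],"yaw":0},{"grip":-1,"slide":[-4.6,1.5,0],"yaw":0},{"grip":-1,"slide":[-4.6,1.5,0],"yaw":0}]'
python3 -m jog '[{"grip":-1,"slide":[-4,0.5,0],"yaw":0},{"grip":-1,"slide":[-3,0.5,0],"yaw":0},{"grip":-1,"slide":[-1.5,0.2,0],"yaw":0},{"grip":-1,"slide":[0,0,0],"yaw":0},{"grip":-1,"slide":[0,0,0],"yaw":0}]'
```

```text
clock: 9.0
position: [0.4242, 0.3305, 0.1925]
ee_rot: [0.708, 0.707, 0.002, 0.0]
ft_force: [0.2, -0.4, -0.8]
grip_width: 0.603
grasp_force: 0.0
clock: 9.8
position: [0.5235, -0.0246, 0.1899]
ee_rot: [0.708, 0.706, 0.0, 0.001]
ft_force: [1.2, 0.3, 0.3]
grip_width: 1.001
grasp_force: 0.0
clock: 10.3
position: [0.5349, -0.1061, 0.1892]
ee_rot: [0.707, 0.707, 0.0, -0.0]
ft_force: [0.4, 0.4, -0.3]
grip_width: 1.0
grasp_force: 0.0
```

```bash
python3 -m jog '[{"grip":-1,"slide":[-1,0.3,1],"yaw":0},{"grip":-1,"slide":[-1,0,2],"yaw":0},{"grip":-1,"slide":[0,0,3],"yaw":0},{"grip":-1,"slide":[0,0,2],"yaw":0},{"grip":-1,"slide":[0,0,1],"yaw":0},{"grip":-1,"slide":[0,0,0],"yaw":0},{"grip":-1,"slide":[0,0,0],"yaw":0}]'
```

```text
clock: 11.0
position: [0.5384, -0.1273, 0.0996]
ee_rot: [0.708, 0.707, 0.0, 0.0]
ft_force: [-0.1, -0.2, 0.8]
grip_width: 0.997
grasp_force: 0.0
```

```bash
python3 -m jog '[{"grip":-1,"slide":[0.1,0,1],"yaw":0},{"grip":-1,"slide":[0,0,0.7],"yaw":0},{"grip":1,"slide":[0,0,0],"yaw":0},{"grip":1,"slide":[0,0,0],"yaw":0},{"grip":1,"slide":[0,0,0],"yaw":0},{"grip":1,"slide":[0,0,0],"yaw":0},{"grip":1,"slide":[0,0,0],"yaw":0},{"grip":1,"slide":[0,0,0],"yaw":0}]' 30
python3 -m jog '[{"grip":1,"slide":[0,0,0],"yaw":0},{"grip":1,"slide":[0,0,0],"yaw":0},{"grip":1,"slide":[0,0,-0.5],"yaw":0},{"grip":1,"slide":[0,0,-2],"yaw":0},{"grip":1,"slide":[0,0,-3],"yaw":0},{"grip":1,"slide":[0,0,-3],"yaw":0},{"grip":1,"slide":[0,0,-2],"yaw":0},{"grip":1,"slide":[0,0,-1],"yaw":0}]'
```

```text
clock: 11.8
position: [0.5381, -0.1269, 0.0823]
ee_rot: [0.708, 0.706, 0.0, 0.0]
ft_force: [-1.5, 0.8, 4.0]
grip_width: 0.241
grasp_force: 29.4
clock: 12.6
position: [0.5385, -0.1268, 0.1989]
ee_rot: [0.708, 0.706, 0.001, 0.001]
ft_force: [0.3, -0.5, 0.1]
grip_width: 0.25
grasp_force: 29.4
```

```bash
python3 -m jog '[{"grip":1,"slide":[3,-0.2,0],"yaw":0},{"grip":1,"slide":[4.4,-0.4,0],"yaw":0},{"grip":1,"slide":[4.4,-0.4,0],"yaw":0},{"grip":1,"slide":[4.4,-0.4,0],"yaw":0},{"grip":1,"slide":[4.4,-0.4,0],"yaw":0},{"grip":1,"slide":[4.4,-0.4,0],"yaw":0},{"grip":1,"slide":[4.4,-0.4,0],"yaw":0},{"grip":1,"slide":[4.4,-0.3,0],"yaw":0}]'
python3 -m jog '[{"grip":1,"slide":[4.4,-0.3,0],"yaw":0},{"grip":1,"slide":[4,-0.2,0],"yaw":0},{"grip":1,"slide":[2.5,0,0],"yaw":0},{"grip":1,"slide":[1.5,0,1],"yaw":0},{"grip":1,"slide":[0,0,2],"yaw":0},{"grip":1,"slide":[0,0,2],"yaw":0},{"grip":1,"slide":[0,0,0],"yaw":0},{"grip":1,"slide":[0,0,0],"yaw":0}]'
```

```text
clock: 13.4
position: [0.5089, 0.2127, 0.1963]
ee_rot: [0.708, 0.706, -0.0, -0.0]
ft_force: [0.4, 0.4, -0.6]
grip_width: 0.247
grasp_force: 29.4
clock: 14.2
position: [0.5046, 0.3352, 0.1467]
ee_rot: [0.708, 0.706, -0.001, -0.0]
ft_force: [0.5, -0.1, -0.2]
grip_width: 0.247
grasp_force: 29.4
```

```bash
python3 -m jog '[{"grip":1,"slide":[0.8,0,1.5],"yaw":0},{"grip":1,"slide":[0,0,2],"yaw":0},{"grip":1,"slide":[0,0,1],"yaw":0},{"grip":1,"slide":[0,0,0.7],"yaw":0},{"grip":1,"slide":[0,0,0.3],"yaw":0},{"grip":1,"slide":[0,0,0.1],"yaw":0},{"grip":1,"slide":[0,0,0],"yaw":0},{"grip":1,"slide":[0,0,0],"yaw":0}]'
```

```text
clock: 15.0
position: [0.5051, 0.3434, 0.0915]
ee_rot: [0.708, 0.706, 0.0, 0.0]
ft_force: [-0.7, 0.3, 0.1]
grip_width: 0.244
grasp_force: 29.4
```

```bash
python3 -m jog '[{"grip":1,"slide":[0,0,0.15],"yaw":0},{"grip":1,"slide":[0,0,0.1],"yaw":0},{"grip":1,"slide":[0,0,0],"yaw":0},{"grip":1,"slide":[0,0,0],"yaw":0}]'
```

```text
clock: 15.4
position: [0.5051, 0.3435, 0.0893]
ee_rot: [0.708, 0.706, 0.0, 0.0]
ft_force: [-1.6, -2.7, 7.6]
grip_width: 0.244
grasp_force: 30.2
```

```bash
python3 -m jog '[{"grip":0.2,"slide":[0,0,0],"yaw":0},{"grip":0,"slide":[0,0,0],"yaw":0},{"grip":-0.2,"slide":[0,0,0],"yaw":0},{"grip":-0.2,"slide":[0,0,0],"yaw":0},{"grip":-0.2,"slide":[0,0,-1],"yaw":0},{"grip":-0.2,"slide":[0,0,-3],"yaw":0},{"grip":-0.2,"slide":[0,0,-4],"yaw":0},{"grip":-0.2,"slide":[0,0,-2],"yaw":0}]'
python3 -m jog '[{"grip":-1,"slide":[-3,0.4,0],"yaw":0},{"grip":-1,"slide":[-4.6,0.6,0],"yaw":0},{"grip":-1,"slide":[-4.6,0.6,0],"yaw":0},{"grip":-1,"slide":[-4.6,0.6,0],"yaw":0},{"grip":-1,"slide":[-4.6,0.6,0],"yaw":0},{"grip":-1,"slide":[-4.6,0.6,0],"yaw":0},{"grip":-1,"slide":[-4.6,0.6,0],"yaw":0},{"grip":-1,"slide":[-3,0.4,0],"yaw":0}]'
python3 -m jog '[{"grip":-1,"slide":[-2,0,0],"yaw":0},{"grip":-1,"slide":[-1.5,0,0],"yaw":0},{"grip":-1,"slide":[0,0,0],"yaw":0},{"grip":-1,"slide":[0,0,0],"yaw":0},{"grip":-1,"slide":[0,0,0],"yaw":0}]'
python3 - <<'E'
from h import *
np.set_printoptions(precision=4,suppress=True)
cv2.imwrite("pics/t3.png",cv2.resize(manip.camera("top")[195:305,145:475],None,fx=2.4,fy=2.4,interpolation=cv2.INTER_CUBIC))
E
```

```text
clock: 16.2
position: [0.5053, 0.3443, 0.1923]
ee_rot: [0.708, 0.707, 0.002, 0.0]
ft_force: [-0.4, -0.3, -0.1]
grip_width: 0.602
grasp_force: 0.0
clock: 17.0
position: [0.5484, 0.0033, 0.1891]
ee_rot: [0.709, 0.705, -0.0, 0.001]
ft_force: [-0.7, -0.1, 0.0]
grip_width: 0.999
grasp_force: 0.0
clock: 17.5
position: [0.5481, -0.026, 0.1887]
ee_rot: [0.707, 0.707, 0.0, -0.0]
ft_force: [-0.5, 0.2, 0.1]
grip_width: 0.998
grasp_force: 0.0
```

View pics/t3.png

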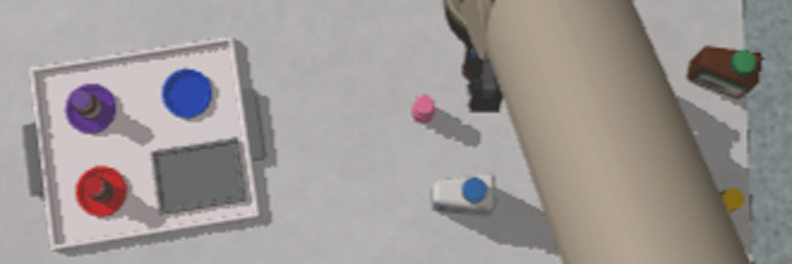

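The crop shows the red vial at (98,188) and the purple at (88,103), both upright in their wells. The pink vial and the bottles haven't moved. Descending on the blue vial.

```bash
python3 -m jog '[{"grip":-1,"slide":[-0.1,0.1,1],"yaw":0},{"grip":-1,"slide":[0,0,2],"yaw":0},{"grip":-1,"slide":[0,0,3],"yaw":0},{"grip":-1,"slide":[0,0,2],"yaw":0},{"grip":-1,"slide":[0,0,1],"yaw":0},{"grip":-1,"slide":[0,0,0],"yaw":0},{"grip":-1,"slide":[0,0,0],"yaw":0}]'
```

```text
clock: 18.25
position: [0.5495, -0.0284, 0.099]
ee_rot: [0.708, 0.707, 0.0, 0.0]
ft_force: [-0.5, 0.4, 0.6]
grip_width: 0.999
grasp_force: 0.0
```

```bash
python3 -m jog '[{"grip":-1,"slide":[0.1,0,1],"yaw":0},{"grip":-1,"slide":[0,0,0.65],"yaw":0},{"grip":1,"slide":[0,0,0],"yaw":0},{"grip":1,"slide":[0,0,0],"yaw":0},{"grip":1,"slide":[0,0,0],"yaw":0},{"grip":1,"slide":[0,0,0],"yaw":0},{"grip":1,"slide":[0,0,0],"yaw":0},{"grip":1,"slide":[0,0,0],"yaw":0}]' 30
python3 -m jog '[{"grip":1,"slide":[0,0,0],"yaw":0},{"grip":1,"slide":[0,0,0],"yaw":0},{"grip":1,"slide":[0,0,-0.5],"yaw":0},{"grip":1,"slide":[0,0,-2],"yaw":0},{"grip":1,"slide":[0,0,-3],"yaw":0},{"grip":1,"slide":[0,0,-3],"yaw":0},{"grip":1,"slide":[0,0,-2],"yaw":0},{"grip":1,"slide":[0,0,-1],"yaw":0}]'
```

```text
clock: 19.05
position: [0.5493, -0.0278, 0.0823]
ee_rot: [0.708, 0.706, 0.0, 0.0]
ft_force: [-1.2, -0.3, 3.8]
grip_width: 0.243
grasp_force: 29.4
clock: 19.85
position: [0.5497, -0.0277, 0.1988]
ee_rot: [0.708, 0.706, 0.001, 0.001]
ft_force: [0.6, -0.4, -0.3]
grip_width: 0.242
grasp_force: 29.4
```

```bash
python3 -m jog '[{"grip":1,"slide":[3,-0.3,0],"yaw":0},{"grip":1,"slide":[4.4,-0.5,0],"yaw":0},{"grip":1,"slide":[4.4,-0.5,0],"yaw":0},{"grip":1,"slide":[4.4,-0.5,0],"yaw":0},{"grip":1,"slide":[4.4,-0.5,0],"yaw":0},{"grip":1,"slide":[4,-0.4,0],"yaw":0},{"grip":1,"slide":[2.5,-0.2,0],"yaw":0},{"grip":1,"slide":[1,0,1],"yaw":0}]'
python3 -m jog '[{"grip":1,"slide":[0,0,2],"yaw":0},{"grip":1,"slide":[0,0,2],"yaw":0},{"grip":1,"slide":[0,0,1],"yaw":0},{"grip":1,"slide":[0,0,0],"yaw":0},{"grip":1,"slide":[0,0,0],"yaw":0}]'
```

```text
clock: 20.65
position: [0.5198, 0.2566, 0.1871]
ee_rot: [0.706, 0.708, 0.001, -0.0]
ft_force: [-0.1, -0.0, -0.5]
grip_width: 0.246
grasp_force: 29.4
clock: 21.15
position: [0.5209, 0.2528, 0.1371]
ee_rot: [0.708, 0.706, -0.0, -0.0]
ft_force: [0.2, 1.1, 0.0]
grip_width: 0.245
grasp_force: 29.4
```

```bash
python3 -m jog '[{"grip":1,"slide":[-0.15,0,1.5],"yaw":0},{"grip":1,"slide":[0,0,1.5],"yaw":0},{"grip":1,"slide":[0,0,1],"yaw":0},{"grip":1,"slide":[0,0,0.5],"yaw":0},{"grip":1,"slide":[0,0,0.2],"yaw":0},{"grip":1,"slide":[0,0,0.1],"yaw":0},{"grip":1,"slide":[0,0,0],"yaw":0},{"grip":1,"slide":[0,0,0],"yaw":0}]'
```

```text
clock: 21.95
position: [0.5208, 0.252, 0.0893]
ee_rot: [0.708, 0.706, 0.0, 0.0]
ft_force: [-1.4, -0.7, 2.8]
grip_width: 0.244
grasp_force: 29.5
```

```bash
python3 -m jog '[{"grip":0.2,"slide":[0,0,0],"yaw":0},{"grip":0,"slide":[0,0,0],"yaw":0},{"grip":-0.2,"slide":[0,0,0],"yaw":0},{"grip":-0.2,"slide":[0,0,0],"yaw":0},{"grip":-0.2,"slide":[0,0,-1],"yaw":0},{"grip":-0.2,"slide":[0,0,-3],"yaw":0},{"grip":-0.2,"slide":[0,0,-4],"yaw":0},{"grip":-0.2,"slide":[0,0,-3],"yaw":0}]'
python3 -m jog '[{"grip":-1,"slide":[-3,-1,0],"yaw":0},{"grip":-1,"slide":[-4.4,-1.6,0],"yaw":0},{"grip":-1,"slide":[-4.4,-1.6,0],"yaw":0},{"grip":-1,"slide":[-4.4,-1.6,0],"yaw":0},{"grip":-1,"slide":[-4.4,-1.6,0],"yaw":0},{"grip":-1,"slide":[-3.5,-1.6,0],"yaw":0},{"grip":-1,"slide":[-2,-1,0],"yaw":0},{"grip":-1,"slide":[-0.7,0,0],"yaw":0}]'
python3 -m jog '[{"grip":-1,"slide":[0,0,0],"yaw":0},{"grip":-1,"slide":[0,0,0],"yaw":0},{"grip":-1,"slide":[0,0,0],"yaw":0}]'
python3 - <<'E'
from h import *
c=manip.calibration("wrist");im=manip.camera("wrist");cv2.imwrite("pics/w4.png",im)
b=None
p=(310,330);print(manip.get_obs()["position"])
import pickle;pickle.dump(c,open("w4.pkl","wb"))
E
```

```text
clock: 22.75
position: [0.5207, 0.2523, 0.2017]
ee_rot: [0.708, 0.707, 0.001, 0.0]
ft_force: [0.6, -0.2, 0.1]
grip_width: 0.602
grasp_force: 0.0
clock: 23.55
position: [0.4192, -0.0182, 0.1994]
ee_rot: [0.709, 0.705, -0.001, 0.001]
ft_force: [-0.1, 0.3, 0.1]
grip_width: 0.997
grasp_force: 0.0
clock: 23.85
position: [0.4206, -0.0146, 0.199]
ee_rot: [0.707, 0.707, 0.0, -0.0]
ft_force: [0.0, 0.3, 0.6]
grip_width: 0.998
grasp_force: 0.0
[ 0.4204989  -0.01474613  0.19892201]
```

View pics/w4.png

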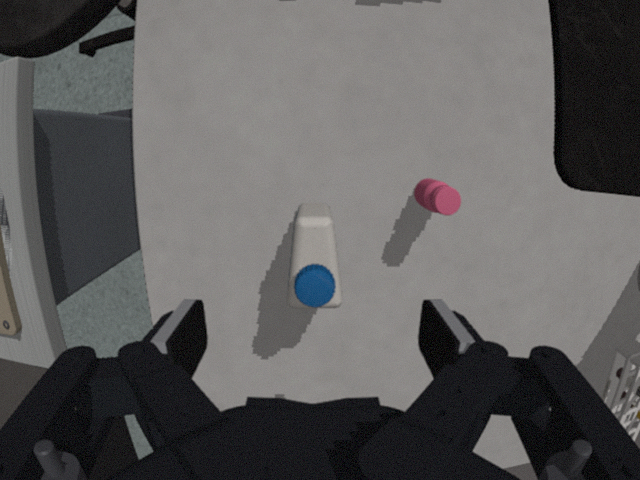

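The bottle is at (315,255), centred between the fingers and aligned with them, and the pink vial at (437,196) is clear.

```bash
python3 -m jog '[{"grip":-1,"slide":[0,0,1],"yaw":0},{"grip":-1,"slide":[0,0,2],"yaw":0},{"grip":-1,"slide":[0,0,3],"yaw":0},{"grip":-1,"slide":[0,0,2],"yaw":0},{"grip":-1,"slide":[0,0,1],"yaw":0},{"grip":-1,"slide":[0,0,0],"yaw":0},{"grip":-1,"slide":[0,0,0],"yaw":0}]'
```

```text
clock: 24.6
position: [0.4205, -0.0157, 0.1093]
ee_rot: [0.708, 0.707, 0.0, 0.0]
ft_force: [0.8, 0.1, 0.3]
grip_width: 1.0
grasp_force: 0.0
```

```bash
python3 -m jog '[{"grip":-1,"slide":[0,0.05,1],"yaw":0},{"grip":-1,"slide":[0,0,0.7],"yaw":0},{"grip":1,"slide":[0,0,0],"yaw":0},{"grip":1,"slide":[0,0,0],"yaw":0},{"grip":1,"slide":[0,0,0],"yaw":0},{"grip":1,"slide":[0,0,0],"yaw":0},{"grip":1,"slide":[0,0,0],"yaw":0},{"grip":1,"slide":[0,0,0],"yaw":0}]' 50
python3 -m jog '[{"grip":1,"slide":[0,0,0],"yaw":0},{"grip":1,"slide":[0,0,0],"yaw":0},{"grip":1,"slide":[0,0,-0.5],"yaw":0},{"grip":1,"slide":[0,0,-2],"yaw":0},{"grip":1,"slide":[0,0,-3],"yaw":0},{"grip":1,"slide":[0,0,-3],"yaw":0},{"grip":1,"slide":[0,0,-2],"yaw":0},{"grip":1,"slide":[0,0,-1],"yaw":0}]'
```

```text
clock: 25.4
position: [0.4209, -0.0161, 0.0924]
ee_rot: [0.708, 0.706, 0.0, 0.0]
ft_force: [-1.7, -0.9, 6.4]
grip_width: 0.346
grasp_force: 48.7
clock: 26.2
position: [0.4212, -0.016, 0.2088]
ee_rot: [0.708, 0.706, 0.0, 0.001]
ft_force: [1.2, 0.5, -1.4]
grip_width: 0.352
grasp_force: 49.1
```

```bash
python3 -m jog '[{"grip":1,"slide":[2,0.2,0],"yaw":0},{"grip":1,"slide":[4,0.3,0],"yaw":0},{"grip":1,"slide":[4,0.3,0],"yaw":0},{"grip":1,"slide":[4,0.3,0],"yaw":0},{"grip":1,"slide":[4,0.3,0],"yaw":0},{"grip":1,"slide":[3.5,0.3,0],"yaw":0},{"grip":1,"slide":[2,0.2,0],"yaw":0},{"grip":1,"slide":[1.3,0,0],"yaw":-0.05}]'
python3 -m jog '[{"grip":1,"slide":[0,0,1],"yaw":-0.08},{"grip":1,"slide":[0,0,2],"yaw":-0.05},{"grip":1,"slide":[0,0,1],"yaw":0},{"grip":1,"slide":[0,0,0],"yaw":0},{"grip":1,"slide":[0,0,0],"yaw":0}]'
python3 - <<'E'
from h import *
cv2.imwrite("pics/s5.png",cv2.resize(manip.camera("side")[110:260,220:440],None,fx=3,fy=3,interpolation=cv2.INTER_CUBIC))
from scipy.spatial.transform import Rotation as R
o=manip.get_obs();M=R.from_quat(o["ee_rot"]).as_matrix();print(o["position"],np.arctan2(M[1,1],M[0,1]))
d=np.r_[.4402,.237,.1]-o["position"];print("slide cm",M.T@d*100)
E
```

```text
clock: 27.0
position: [0.4396, 0.2337, 0.2064]
ee_rot: [0.689, 0.725, -0.0, -0.001]
ft_force: [0.3, 0.6, -0.8]
grip_width: 0.352
grasp_force: 49.0
clock: 27.5
position: [0.4402, 0.2317, 0.1672]
ee_rot: [0.642, 0.767, -0.0, -0.0]
ft_force: [1.1, -0.1, -0.1]
grip_width: 0.349
grasp_force: 49.1
[0.44041538 0.23188061 0.16752999] 0.1772780981190893
slide cm [0.50811583 0.06425499 6.75301632]
```

View pics/s5.png

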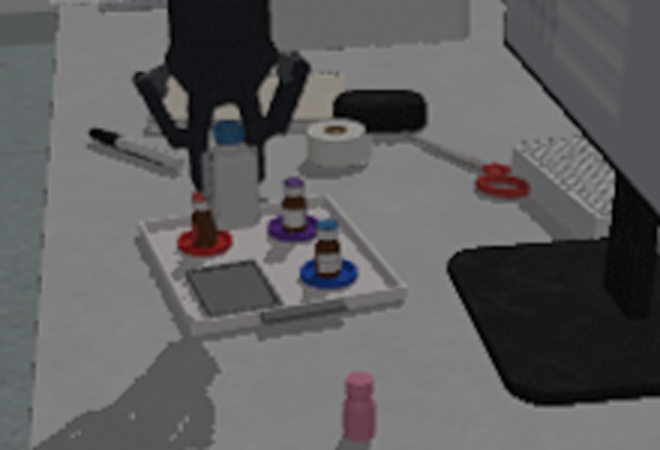

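The side crop shows the bottle held upright and the three vials upright in their wells. Lowering it.

```bash
python3 -m jog '[{"grip":1,"slide":[0.5,0.05,1.5],"yaw":0},{"grip":1,"slide":[0,0,2],"yaw":0},{"grip":1,"slide":[0,0,1.5],"yaw":0},{"grip":1,"slide":[0,0,1],"yaw":0},{"grip":1,"slide":[0,0,0.5],"yaw":0},{"grip":1,"slide":[0,0,0.1],"yaw":0},{"grip":1,"slide":[0,0,0],"yaw":0},{"grip":1,"slide":[0,0,0],"yaw":0}]'
```

```text
clock: 28.35
position: [0.44, 0.2371, 0.1015]
ee_rot: [0.641, 0.767, 0.0, 0.0]
ft_force: [-0.4, -0.3, -0.8]
grip_width: 0.349
grasp_force: 49.1
```

```bash
python3 -m jog '[{"grip":1,"slide":[0,0,0.1],"yaw":0},{"grip":1,"slide":[0,0,0.05],"yaw":0},{"grip":1,"slide":[0,0,0],"yaw":0},{"grip":1,"slide":[0,0,0],"yaw":0}]'
python3 -m jog '[{"grip":0.1,"slide":[0,0,0],"yaw":0},{"grip":-0.1,"slide":[0,0,0],"yaw":0},{"grip":-0.3,"slide":[0,0,0],"yaw":0},{"grip":-0.3,"slide":[0,0,0],"yaw":0},{"grip":-0.3,"slide":[0,0,-1],"yaw":0},{"grip":-0.3,"slide":[0,0,-3],"yaw":0},{"grip":-0.3,"slide":[0,0,-4],"yaw":0},{"grip":-0.3,"slide":[0,0,-4],"yaw":0}]'
python3 -m jog '[{"grip":-0.3,"slide":[-3,0,-3],"yaw":0},{"grip":-0.3,"slide":[-4,0,0],"yaw":0},{"grip":-0.3,"slide":[-4,0,0],"yaw":0},{"grip":-0.3,"slide":[-4,0,0],"yaw":0},{"grip":-0.3,"slide":[-3,0,0],"yaw":0},{"grip":-0.3,"slide":[0,0,0],"yaw":0},{"grip":-0.3,"slide":[0,0,0],"yaw":0},{"grip":-0.3,"slide":[0,0,0],"yaw":0}]'
python3 - <<'E'
from h import *
cv2.imwrite("pics/t6.png",cv2.resize(manip.camera("top")[195:305,145:475],None,fx=2.4,fy=2.4,interpolation=cv2.INTER_CUBIC))
cv2.imwrite("pics/w6.png",manip.camera("wrist"))
E
```

```text
clock: 28.75
position: [0.4401, 0.2371, 0.1004]
ee_rot: [0.642, 0.767, 0.0, 0.001]
ft_force: [-1.6, -1.9, 11.7]
grip_width: 0.347
grasp_force: 49.9
clock: 29.55
position: [0.4392, 0.2371, 0.2212]
ee_rot: [0.641, 0.767, -0.0, -0.0]
ft_force: [0.8, -0.2, -0.2]
grip_width: 0.65
grasp_force: 0.0
clock: 30.35
position: [0.4714, 0.0611, 0.2498]
ee_rot: [0.641, 0.768, 0.0, 0.0]
ft_force: [0.4, 1.3, -0.0]
grip_width: 0.653
grasp_force: 0.0
```

View pics/w6.png

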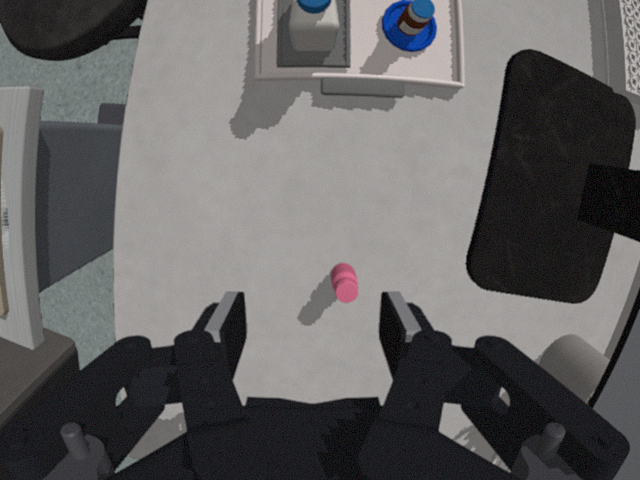

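View pics/t6.png

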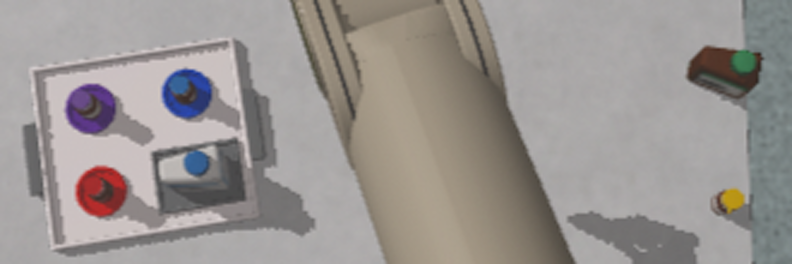

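Wrist and top pictures show everything upright. The bottle cap at top-crop (197,162) looks offset, so I'll check how much of that is parallax.

```bash
python3 - <<'E'
from h import *
np.set_printoptions(precision=4,suppress=True)
t=manip.camera("top")
for n,p,z,e in(("wcap",(227,262),.083,(.4416,.2291)),("blue",(220,231),.049,(.5205,.2512)),("purple",(181,237),.049,(.5045,.3435)),("red",(186,272),.049,(.4239,.3296)),("yel",(449,278),.042,(.4198,-.2698)),("bcap",(455,221),.075,(.5447,-.2757))):
    hsv=cv2.cvtColor(t,cv2.COLOR_BGR2HSV)
    if n in("wcap","yel","bcap"):
        hv=hsv[p[1],p[0]];b=blob(t,p,int(hv[0]),rad=9,smin=max(60,int(hv[1])-70),vmin=30)[:2];print(n,b,np.array(at("top",b,z))-e)
    else: # expected cap pixel
        print(n,"cap expected offset of crop px",at("top",p,z)-e)
E
```

```text
wcap [226.443  262.3797] [ 0.0008 -0.0006]
blue cap expected offset of crop px [-0.0015 -0.0008]
purple cap expected offset of crop px [-0.0005 -0.0058]
red cap expected offset of crop px [ 0.0007 -0.0072]
yel [449.8594 277.6875] [ 0. -0.]
bcap [454.3    220.4625] [-0. -0.]
```

```bash
python3 - <<'E'
from h import *
f=lambda im,a,b,c,d,k:cv2.resize(im[a:b,c:d],None,fx=k,fy=k,interpolation=cv2.INTER_CUBIC)
def mark(cam,im,P,col):
    c=manip.calibration(cam);q=c["camera_from_world"]@np.r_[P,1];F=240/np.tan(np.radians(c["vfov"]/2))
    return np.array([q[0]/q[2]*F+c["cx"],q[1]/q[2]*F+c["cy"]])
out=[]
for cam,(a,b,c,d),k in(("top",(215,300,155,255),4),("side",(160,225,260,360),4)):
    im=manip.camera(cam);o=f(im,a,b,c,d,k)
    for x,y in((.4239,.3296),(.5045,.3435),(.5205,.2512)):
        for z,col in((.007,(0,255,0)),(.052,(0,255,255))):
            p=(mark(cam,im,(x,y,z),0)-[c,a]+.5)*k;cv2.circle(o,tuple(int(v) for v in p),3,col,1)
    out.append(o)
cv2.imwrite("pics/c7.png",np.vstack([out[0],out[1]])[:600])
E
```

```text
(no output)
```

View pics/c7.png

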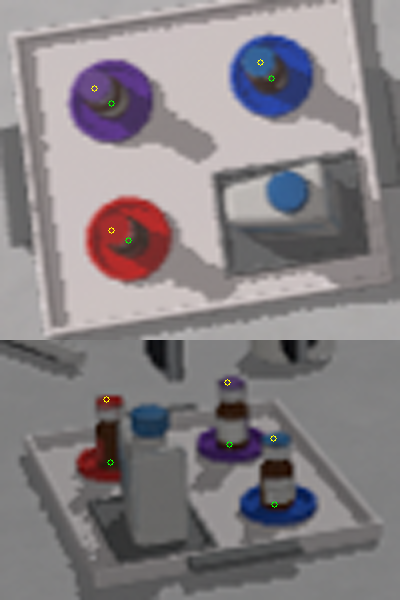

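The predicted cap-top marks fall on the caps in both views (red, purple and blue), so the vials are centred and upright, and the bottle is square in its pocket.

```bash
python3 -c "
from workcell import manip
print(manip.hand_in())"
```

```text
the job is handed in; nothing more can be done
None
```

The kit is assembled and handed in after about 31 s on the robot's clock. The red, blue and purple vials stand centred in their own wells, the white bottle stands square in the pocket, and the yellow vial and brown bottle show no movement. `hand_in()` returned no verdict, so this rests on the final camera checks.

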